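# Fetch the capacitor from the tilt-out bin

## Robot

A 7-joint arm with a two-finger parallel gripper is mounted at the origin on the work surface. World frame = base frame: x ahead of the robot, y to its left, z up, the work surface at z = 0. Lengths are in m, angles in rad, forces in N, time in s.
With the tool pointing down it reaches from about 0.4 to 0.85 m from the base axis. Payload 4.5 kg.
Tool frame: the origin (TCP) lies on the centre line of the jaws, within the pads' length; the fingertips stand ahead of it and the grasp point (between the pads) lies 6 mm ahead of it (r.tcp_to_tips is the x of the fingertips in the tool frame, in m); x points along the fingers, y is the direction in which the jaws open and shut, and the axes are right-handed (so a half turn about x gives the same grasp; the last joint's range is limited). The gripper opens to 88 mm and grips with 3 to 60 N. Pads are 18 mm wide; open, the fingers measure 123 mm over their backs; the gripper's body (75 mm by 187 mm) begins 45 mm behind the grasp point.
Start: joints at [-1.181, 0.689, -0.195, 1.565, 0.157, 0.902, -0.215], TCP at [0.218, 0.586, 0.264] pointing down, gripper open.
Joint ranges: [-3.01, 3.01], [-0.46, 2.08], [-1.47, 1.51], [0.13, 2.56], [-1, 4.14], [0.04, 2.09], [-2.66, 2.66]. Speed limits (rad/s): [2.57, 2.57, 3.14, 3.14, 3.14, 3.14, 3.14].

## Interface

Orientations are given as a unit quaternion [x, y, z, w].
In Python, from plant import r gives the robot as it stands.
- The arm moves only by the tool play_rows, never from a script. Its argument "targets" is a list of rows, each a list of 3 entries, a list of its own where there are three numbers: the turn, a rotation vector about the world's x, y, z in rad, then the shift along the world's x, y, z in units of 40 mm (1.0 is 40 mm), then the closure in counts, from 0 (fully open) to 255 (shut). A call has 1 to 5 rows; each row shifts and turns the commanded pose from where the row before left it; what a row does not reach is not made up. A row lasts 1/10 s, in which the tool goes at most 50 mm and 8.59 degrees, less where a joint would pass 70% of its speed; a pose out of reach is approached as far as the arm can. A call is refused whole if a number of a shift passes 1 or a number of a turn 0.15, either way. A call with a gripper value outside its range is refused whole. The fingers move at their own pace and stop on an object; "newtons" is the grip in N (left out, the last holds). Time passes only in rows, so rows that do not move let the fingers close. It gives the time, the measured TCP pose, the force and the opening at its end, in the units of the state.
- r.get_state(): the state, without advancing time (a new reading comes with each control period).
- r.snapshot(name): name is "scene" or "top"; returns a dict with "color" (420x560x3 uint8, red, green, blue), "fx", "fy", "cx", "cy" (pixels), "cam_to_world" (4x4, takes a point from camera to world coordinates). Camera axes: x right, y up, looking along -z (the intrinsics and any distortion apply to the point x, -y, -z); pixel columns grow to the right and rows downward; lengths in m; the calibration is good to about 2 mm. A picture is of the moment at which its call begins. There is no depth.
- r.finish_job(): hands the job in, once; it reports no verdict.
The state is a dict: "clock": time; "q": joint angles; "qd": joint speeds; "joint_torque": joint torques, N m; "tool_pos": TCP position; "eef_rot": TCP orientation; "contact_force": force on the tool from outside, world axes, zero at the start; "moment": the same for the moment, N m; "opening": opening from 0.0 (shut) to 1.0 (fully open).
Only numpy, scipy, OpenCV 4.12 (cv2) and the standard library are available. Lean on these libraries where they do the work, as an engineer would, in place of code of your own. Each camera call takes 0.05 s, during which the arm holds its last target.

## Task

Take the capacitor out of the wide tilt-out bin on the electronics bench: tilt that bin well forward by the tab on top of its front so that the capacitor rolls to the front, lift it out and set it down in the flat aluminium tray, lowering it in rather than dropping it. Leave the narrow bin shut; the wide one may stay open.

Things in the scene. Friction and masses are not known exactly. Their poses are not given: they have to be found in the camera images.
- wide_bin_tab (a point): Grip point of the pull tab of the WIDE tilt-out bin (150 mm; the narrow one 84). Tab: black plate 12 mm thick (y), 34 deep (x), 30 high (z); point 20 mm out from the bin's front, 118 above the bench when shut. Turns with the bin: x into the holder, z up along the front; lean of z = tilt, 0 shut, 0.87 rad at the stop. Pivot: parallel to y through (20, 0, -86) mm. Stiff hinge, stays put; about 5 N.
- capacitor: Black can, 36 mm diameter, 50 long (y, its axis), origin at its centre, 85 g. Starts at the back of the shut wide bin, under the roof. Past 0.5 rad of tilt it rolls into the corner of front and floor, axis along the bin's y; grip its ends from above, 30 mm free beside each. Bin inside: 142 wide, 76 deep, front 75 high and 4 thick, sides falling to 14 at the rear; floor square to the front within 6 deg.
- tray: Flat open aluminium tray, fixed to the bench, 140 mm (its x) by 190 mm (its y), walls 3 mm thick and 22 mm high, floor 3 mm thick. Origin at the centre of its underside, on the bench.
- narrow_bin (a joint): Tilt of the bystander, the narrow tilt-out bin (84 mm wide, otherwise built alike, same tab): 0 shut, 0.87 rad fully forward. Both bins sit in fixed white holders; bins tilt towards the robot. A holder's roof, top 121 mm above the bench, covers what lies more than 45 mm behind the shut bin's front; in front of that it is open above.
There are look-alikes about, which are no part of the job. What is shaped like the part that bears wide_bin_tab but blue or red is not meant.

How it is judged:
By the outcome, as a careful person would: the job done as asked, in the order asked, and still so for the second after the job is handed in, with the robot touching nothing.
It also fails if it takes over 58 s, if anything falls off the work surface, if the arm or the gripper's body presses on something with over 40 N, if the wrist force passes 120 N, or if a joint passes its speed limit or range.

## Working session

There is one attempt and no reset: what is moved stays moved. The work goes in short steps, Python scripts to look and compute and a tool call to move; the robot and the scene stay as the last step left them, time stands still between calls to the robot, and variables do not carry over. Pictures are saved under pics/ and viewed, and the job is handed in when it is done.

Besides the shell and the picture viewer there is one more tool, called after ">>>" in YAML: its name, and indented under it one key for each argument. play_rows: Moves the arm, as the interface text tells. Its arguments: {"type":"object","properties":{"targets":{"type":"array","items":{"type":"array"}},"newtons":{"type":"number"}},"required":["targets"]}

```bash
mkdir -p pics; ls; cat > h.py <<'E'
import numpy as np, cv2, pickle
from plant import r
def snap(n,f):
    s=r.snapshot(n); cv2.imwrite('pics/'+f+'.png',s['color'][:,:,::-1]); pickle.dump(s,open(f+'.pkl','wb')); return s
def crop(f,u0,u1,v0,v1,k,out):
    s=pickle.load(open(f+'.pkl','rb')); c=s['color'][v0:v1,u0:u1,::-1]
    cv2.imwrite('pics/'+out+'.png',cv2.resize(c,None,fx=k,fy=k,interpolation=cv2.INTER_CUBIC))
def ray(s,u,v):
    T=s['cam_to_world']; d=np.array([(u-s['cx'])/s['fx'],-(v-s['cy'])/s['fy'],-1]); return T[:3,3],T[:3,:3]@d
def atz(s,u,v,z):
    o,d=ray(s,u,v); return o+d*(z-o[2])/d[2]
def tri(a,ua,b,ub):
    o1,d1=ray(a,*ua);o2,d2=ray(b,*ub);d1=d1/np.linalg.norm(d1);d2=d2/np.linalg.norm(d2)
    t=np.linalg.lstsq(np.c_[d1,-d2],o2-o1,rcond=None)[0];p,q=o1+t[0]*d1,o2+t[1]*d2
    return (p+q)/2,np.linalg.norm(p-q)
def proj(s,p):
    T=s['cam_to_world'];c=T[:3,:3].T@(np.array(p)-T[:3,3]);return s['cx']-s['fx']*c[0]/c[2],s['cy']+s['fy']*c[1]/c[2]
E
python3 - <<'E'
from h import *
a=snap('scene','s0');b=snap('top','t0')
for s in(a,b): print({k:v for k,v in s.items() if k!='color'})
print(r.get_state(), r.tcp_to_tips)
E
```

```text
pics
{'fx': 423.6169533623637, 'fy': 423.6169533623637, 'cx': 277.63486513985816, 'cy': 207.7820132189725, 'cam_to_world': array([[ 0.8807255 , -0.37185937,  0.29333121,  0.7699564 ],
       [ 0.47334944,  0.66987773, -0.5720176 , -0.64991827],
       [ 0.01621406,  0.64263865,  0.76599782,  0.89776661],
       [ 0.        ,  0.        ,  0.        ,  1.        ]])}
{'fx': 391.9894074547634, 'fy': 391.9894074547634, 'cx': 270.8724076845368, 'cy': 214.75576062058576, 'cam_to_world': array([[-0.01801993,  0.98696671, -0.15991249,  0.34409044],
       [-0.9998359 , -0.0174905 ,  0.00471775, -0.06469772],
       [ 0.00185931,  0.15997126,  0.98711992,  1.00665863],
       [ 0.        ,  0.        ,  0.        ,  1.        ]])}
{'clock': 0.1, 'q': array([-1.18120151,  0.68989315, -0.19450282,  1.56623035,  0.15730483,
        0.90250578, -0.21507245]), 'qd': array([-2.88025708e-04, -5.70788169e-04, -1.13946098e-03, -1.86682134e-03,
       -1.95257324e-03,  9.70402575e-05, -6.00648232e-04]), 'joint_torque': array([-3.27362890e-03, -5.28495920e+01, -1.27202287e+00, -1.53837955e+01,
       -5.26727107e-02,  1.90463426e-03,  3.27163491e-05]), 'tool_pos': array([0.21757522, 0.58534687, 0.26299669]), 'eef_rot': array([ 0.12451831,  0.69600802, -0.12567735,  0.69589743]), 'contact_force': array([-0.04016678, -0.37830995,  0.00766328]), 'moment': array([-0.02713479, -0.02917419,  0.01773387]), 'opening': 1.00244340543827} 0.025
```

View pics/s0.png

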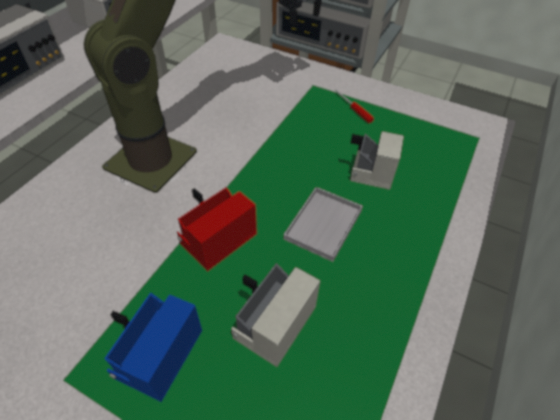

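View pics/t0.png

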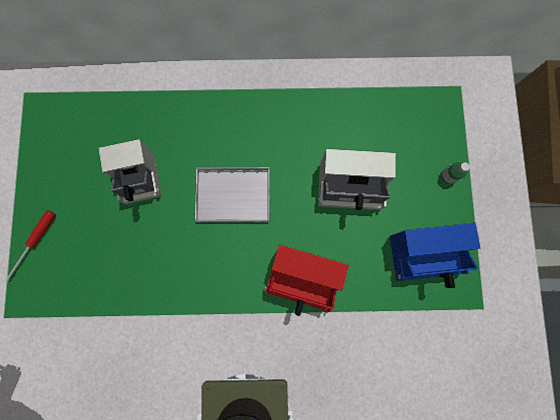

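Pull-tab candidates:
- Wide bin in a white holder: scene (250,284), top (360,201).
- Narrow bin in a white holder: scene (357,140), top (128,192).
- Red bin: scene (198,196), top (299,307).
- Blue bin: scene (120,318), top (449,281).

By the description it is the wide one in the white holder at top (360,201). I'll check that in a close crop.

```bash
python3 - <<'E'
from h import *
crop('t0',300,420,130,230,6,'c1');crop('s0',220,330,255,370,5,'c2')
crop('t0',180,285,155,235,6,'c3')
E
```

```text
(no output)
```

View pics/c1.png

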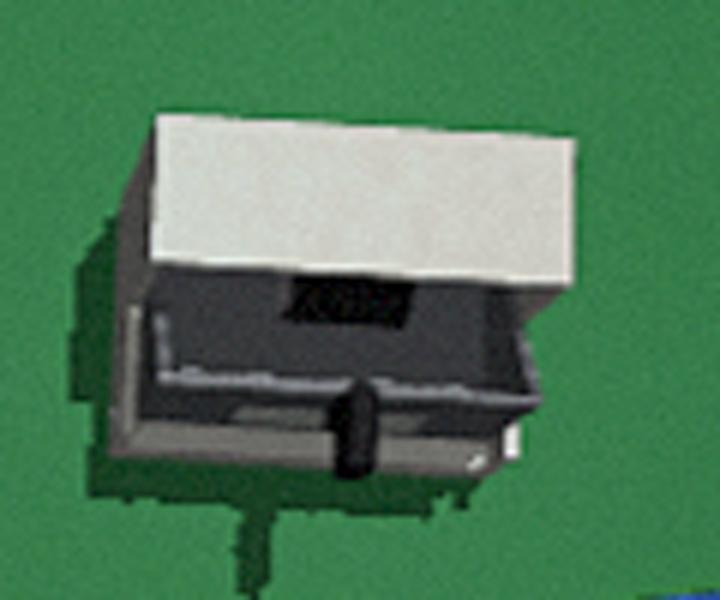

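View pics/c2.png

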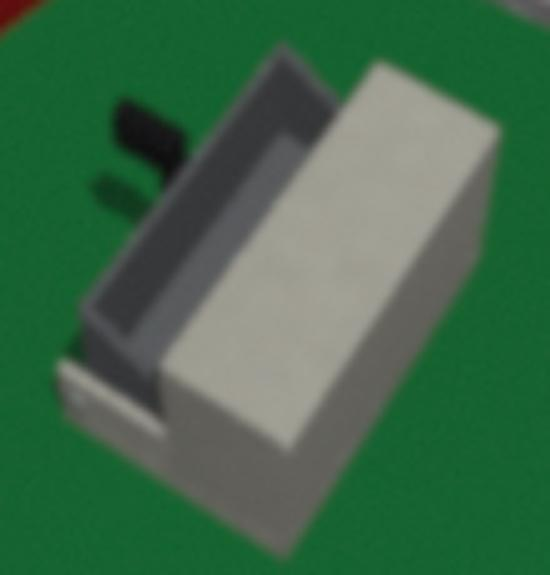

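View pics/c3.png

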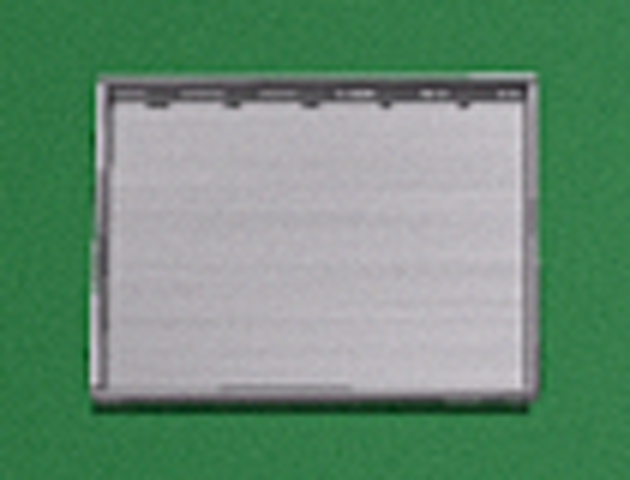

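```bash
python3 - <<'E'
from h import *
np.set_printoptions(precision=4,suppress=True)
a=pickle.load(open('s0.pkl','rb'));b=pickle.load(open('t0.pkl','rb'))
T=lambda u,v:(300+u/6,130+v/6); S=lambda u,v:(220+u/5,255+v/5)
# roof corners: robot-left-back etc
P={'backL':((157,115),(380,62+0)),'x':0}
for t in [(157,115),(577,140),(572,285),(152,262)]: print('roofT',atz(b,*T(*t),.121))
for s in [(380,60),(501,128),(290,450),(163,368)]: print('roofS',atz(a,*S(*s),.121))
# bin rim front corners
for t in [(165,378),(540,402)]: print('rimT',t,[atz(b,*T(*t),z) for z in(.08,.1)])
for s in [(283,45),(85,305)]: print('rimS',s,[atz(a,*S(*s),z) for z in(.08,.1)])
# tab
print('tab outer top', atz(b,*T(353,470),.133), 'inner',atz(b,*T(360,382),.133))
print('tabS outer',atz(a,*S(122,100),.133),'inner',atz(a,*S(185,142),.133))
C=lambda u,v:(180+u/6,155+v/6)
for t in [(98,76),(538,76),(538,402),(92,400)]: print('tray',atz(b,*C(*t),.022))
for s in [(317,188),(362,208),(333,258),(284,236)]: print('trayS',atz(a,*s,.022))
E
```

```text
roofT [ 0.6416 -0.2019  0.121 ]
roofT [ 0.6285 -0.366   0.121 ]
roofT [ 0.5702 -0.36    0.121 ]
roofT [ 0.5823 -0.1975  0.121 ]
roofS [ 0.5854 -0.1967  0.121 ]
roofS [ 0.6448 -0.202   0.121 ]
roofS [ 0.6327 -0.3665  0.121 ]
roofS [ 0.5743 -0.3614  0.121 ]
rimT (165, 378) [array([ 0.545 , -0.2069,  0.08  ]), array([ 0.5407, -0.2039,  0.1   ])]
rimT (540, 402) [array([ 0.5325, -0.3574,  0.08  ]), array([ 0.5285, -0.3511,  0.1   ])]
rimS (283, 45) [array([ 0.5335, -0.187 ,  0.08  ]), array([ 0.5393, -0.1983,  0.1   ])]
rimS (85, 305) [array([ 0.5217, -0.3379,  0.08  ]), array([ 0.5278, -0.3455,  0.1   ])]
tab outer top [ 0.4968 -0.2683  0.133 ] inner [ 0.5307 -0.2728  0.133 ]
tabS outer [ 0.503  -0.2728  0.133 ] inner [ 0.5358 -0.2774  0.133 ]
tray [0.6308 0.1217 0.022 ]
tray [ 0.6274 -0.0685  0.022 ]
tray [ 0.485 -0.066  0.022]
tray [0.4892 0.1225 0.022 ]
trayS [0.4971 0.1219 0.022 ]
trayS [0.6348 0.1143 0.022 ]
trayS [ 0.6301 -0.0719  0.022 ]
trayS [ 0.4934 -0.071   0.022 ]
```

Top crop: black tab at about (352,430) in the crop on the front of a dark bin in the white holder, with the black capacitor at about (350,300) under the roof edge. This is the wide bin. The tab grip point is near (0.515, -0.273, 0.118), holder yaw about -0.074.

```bash
cat >> h.py <<'E'
from scipy.spatial.transform import Rotation as R
np.set_printoptions(precision=3,suppress=True)
YAW=-0.074
def tgt(lean,yaw=YAW,flip=1):
    # tool x = down with handle leaning towards -x by lean; tool y along holder y * flip
    X=np.array([np.sin(lean),0,-np.cos(lean)]);Y=np.array([0,flip,0.]);Z=np.cross(X,Y)
    return R.from_euler('z',yaw)*R.from_matrix(np.c_[X,Y,Z])
def delta(p,rot):
    s=r.get_state();c=R.from_quat(s['eef_rot']);dr=(rot*c.inv()).as_rotvec();dp=(np.array(p)-s['tool_pos'])/.04
    print('clock',s['clock'],'pos',s['tool_pos'],'F',s['contact_force'],'op',s['opening']);print('turn',dr,'shift units',dp,'min rows',max(np.linalg.norm(dr)/.15,abs(dp).max()))
E
python3 - <<'E'
from h import *
print(R.from_quat(r.get_state()['eef_rot']).as_matrix())
for f in(1,-1): delta([.513,-.273,.20],tgt(0,flip=f))
E
```

```text
[[-0.     0.348  0.937]
 [-0.002  0.937 -0.348]
 [-1.    -0.002  0.   ]]
clock 0.1 pos [0.218 0.585 0.263] F [-0.04  -0.378  0.008] op 1.00244340543827
turn [ 0.002 -0.     0.282] shift units [  7.386 -21.459  -1.575] min rows 21.458671772227362
clock 0.1 pos [0.218 0.585 0.263] F [-0.04  -0.378  0.008] op 1.00244340543827
turn [-0.    -0.002 -2.86 ] shift units [  7.386 -21.459  -1.575] min rows 21.458671772227362
```

>>> play_rows:
  targets:
    - [[0,0,0.05],[0.7,-0.5,0],0]
    - [[0,0,0.05],[0.7,-0.7,0],0]
    - [[0,0,0.05],[0.7,-0.7,0],0]
    - [[0,0,0.05],[0.7,-0.7,0],0]
    - [[0,0,0.05],[0.7,-0.7,0],0]

```text
clock: 0.6
tool_pos: [0.3586, 0.4524, 0.2634]
eef_rot: [0.036, 0.706, -0.037, 0.706]
contact_force: [0.3, -0.2, 0.4]
opening: 1.004
```

>>> play_rows:
  targets:
    - [[0,0,0.03],[0.5,-0.8,0],0]
    - [[0,0,0],[0.5,-0.8,0],0]
    - [[0,0,0],[0.5,-0.8,0],0]
    - [[0,0,0],[0.5,-0.8,0],0]
    - [[0,0,0],[0.5,-0.8,0],0]

```text
clock: 1.1
tool_pos: [0.4582, 0.2923, 0.2635]
eef_rot: [0.027, 0.707, -0.027, 0.706]
contact_force: [0.5, 0.1, 0.9]
opening: 1.002
```

>>> play_rows:
  targets:
    - [[0,0,0],[0.3,-0.8,0],0]
    - [[0,0,0],[0.3,-0.8,0],0]
    - [[0,0,0],[0.3,-0.8,0],0]
    - [[0,0,0],[0.3,-0.8,0],0]
    - [[0,0,0],[0.2,-0.8,0],0]

```text
clock: 1.6
tool_pos: [0.5142, 0.1323, 0.2634]
eef_rot: [0.027, 0.707, -0.027, 0.707]
contact_force: [0.9, -0.5, -0.1]
opening: 1.001
```

>>> play_rows:
  targets:
    - [[0,0,0],[0,-0.8,0],0]
    - [[0,0,0],[0,-0.8,0],0]
    - [[0,0,0],[0,-0.8,0],0]
    - [[0,0,0],[0,-0.8,0],0]
    - [[0,0,0],[0,-0.8,0],0]

```text
clock: 2.1
tool_pos: [0.5133, -0.0275, 0.2635]
eef_rot: [0.027, 0.707, -0.027, 0.706]
contact_force: [1.1, -0.9, 0.9]
opening: 0.999
```

```bash
python3 - <<'E'
from h import *
delta([.514,-.273,.20],tgt(0))
E
```

```text
clock 2.1 pos [ 0.513 -0.027  0.263] F [ 1.139 -0.934  0.918] op 0.9992340696545448
turn [ 0.    -0.001  0.002] shift units [ 0.017 -6.138 -1.587] min rows 6.137700799210692
```

>>> play_rows:
  targets:
    - [[0,0,0],[0,-0.9,0],0]
    - [[0,0,0],[0,-0.9,0],0]
    - [[0,0,0],[0,-0.9,0],0]
    - [[0,0,0],[0,-0.9,-0.2],0]
    - [[0,0,0],[0,-0.9,-0.3],0]

```text
clock: 2.6
tool_pos: [0.5138, -0.2077, 0.2438]
eef_rot: [0.027, 0.706, -0.027, 0.707]
contact_force: [0.5, 0.4, -0.2]
opening: 1.002
```

>>> play_rows:
  targets:
    - [[0,0,0],[0,-0.8,-0.5],0]
    - [[0,0,0],[0.02,-0.84,-0.5],0]
    - [[0,0,0],[0,0,0],100]
    - [[0,0,0],[0,0,0],100]

```text
clock: 3.0
tool_pos: [0.5138, -0.2721, 0.2029]
eef_rot: [0.028, 0.707, -0.027, 0.706]
contact_force: [0.4, 1.7, -0.3]
opening: 0.842
```

```bash
python3 - <<'E'
from h import *
delta([.514,-.273,.126],tgt(0))
snap('scene','s1');snap('top','t1')
crop('t1',290,430,130,260,5,'c1');crop('s1',180,320,180,330,4,'c2')
E
```

```text
clock 3.0 pos [ 0.514 -0.272  0.203] F [ 0.399  1.73  -0.323] op 0.8422762326885749
turn [-0.001 -0.002  0.004] shift units [ 0.004 -0.023 -1.922] min rows 1.921997704921171
```

View pics/c1.png

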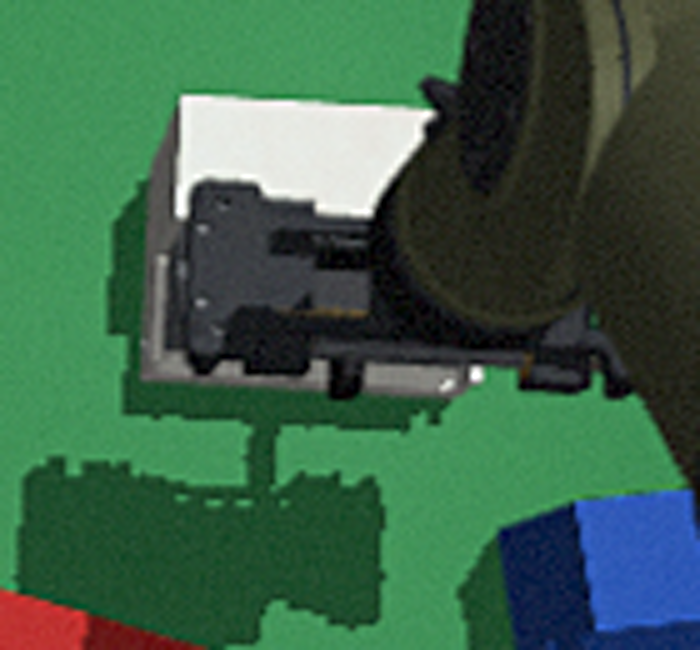

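View pics/c2.png

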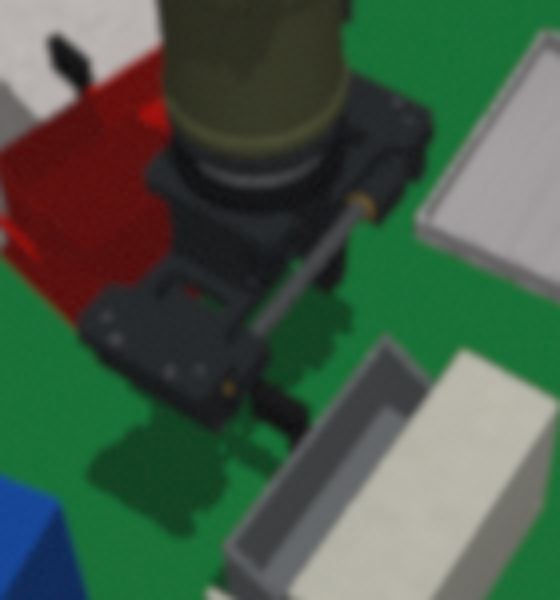

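```bash
python3 - <<'E'
from h import *
b=pickle.load(open('t0.pkl','rb'))
for n,u,v,z in [('red roof',283,246,.121),('red roof',348,265,.121),('red roof',343,286,.121),('red rim',334,293,.1),('red rim/bot',332,311,.03),('blue roof',390,232,.121),('blue roof',396,255,.121),('blue',399,268,.1),('blue',400,283,.02)]: print(n,u,v,atz(b,u,v,z))
E
```

```text
red roof 283 246 [ 0.416 -0.095  0.121]
red roof 348 265 [ 0.37  -0.24   0.121]
red roof 343 286 [ 0.324 -0.226  0.121]
red rim 334 293 [ 0.308 -0.209  0.1  ]
red rim/bot 332 311 [ 0.263 -0.214  0.03 ]
blue roof 390 232 [ 0.443 -0.339  0.121]
blue roof 396 255 [ 0.391 -0.349  0.121]
blue 399 268 [ 0.362 -0.361  0.1  ]
blue 400 283 [ 0.327 -0.387  0.02 ]
```

>>> play_rows:
  targets:
    - [[0,0,0],[0,0,-0.7],100]
    - [[0,0,0],[0,0,-0.7],100]
    - [[0,0,0],[0,0,-0.5],100]
    - [[0,0,0],[0,0,0],100]

```text
clock: 3.5
tool_pos: [0.5137, -0.2694, 0.1263]
eef_rot: [0.027, 0.708, -0.025, 0.705]
contact_force: [-1.1, 0.0, -0.4]
opening: 0.607
```

>>> play_rows:
  targets:
    - [[0,0,0],[0,-0.05,0.05],255]
    - [[0,0,0],[0,0,0],255]
    - [[0,0,0],[0,0,0],255]
    - [[0,0,0],[0,0,0],255]
    - [[0,0,0],[0,0,0],255]
  newtons: 15

```text
clock: 4.0
tool_pos: [0.5147, -0.2738, 0.1303]
eef_rot: [0.027, 0.706, -0.027, 0.707]
contact_force: [0.2, 0.3, 0.3]
opening: 0.177
```

>>> play_rows:
  targets:
    - [[0,0,0],[0,0,0],255]
    - [[0,0,0],[0,0,0],255]
    - [[0,0,0],[0,0,0],255]

```text
clock: 4.3
tool_pos: [0.5146, -0.2748, 0.1302]
eef_rot: [0.027, 0.706, -0.028, 0.707]
contact_force: [-0.9, -3.7, 4.7]
opening: 0.13
```

```bash
python3 - <<'E'
from h import *
delta([.514,-.273,.128],tgt(0))
# arc of grip point relative to shut, direction in world, units of 40mm
p0=np.array([-20,86])
for th in np.arange(0,.86,.05):
    c,s=np.cos(th),np.sin(th); p=np.array([-20*c-86*s,-20*s+86*c]); d=(p-p0)/40
    print(round(th,2),'cum x,y,z',d[0]*np.cos(YAW),d[0]*np.sin(YAW),d[1])
E
```

```text
clock 4.3 pos [ 0.515 -0.275  0.13 ] F [-0.93  -3.702  4.692] op 0.13045043323158093
turn [0.001 0.    0.003] shift units [-0.014  0.045 -0.054] min rows 0.05417571718334194
0.0 cum x,y,z 0.0 -0.0 0.0
0.05 cum x,y,z -0.10653797610102969 0.007898232404236554 -0.02767652478616185
0.1 cum x,y,z -0.21156334336652657 0.015684326990983405 -0.060657752975658494
0.15 cum x,y,z -0.3148135930744807 0.023338822578693345 -0.09886124867430865
0.2 cum x,y,z -0.41603065337231276 0.030842586914781346 -0.14219152303886098
0.25 cum x,y,z -0.5149615343221043 0.03817686449629212 -0.19054027294937548
0.3 cum x,y,z -0.6113589602436879 0.04532332344888982 -0.24378665171061692
0.35 cum x,y,z -0.7049819877750679 0.052264101346996814 -0.3017975711058611
0.4 cum x,y,z -0.7955966081053467 0.058981849860555095 -0.364428034048122
0.45 cum x,y,z -0.88297633187488 0.06545977811681654 -0.4315214969973599
0.5 cum x,y,z -0.9669027552807249 0.07168169466878034 -0.5029102612378
0.55 cum x,y,z -1.047166105972403 0.07763204796537809 -0.5784158920373923
0.6 cum x,y,z -1.1235657673735302 0.0832959652222524 -0.6578496646417097
0.65 cum x,y,z -1.1959107801187774 0.08865928959597208 -0.7410130359875499
0.7 cum x,y,z -1.2640203193528372 0.09370861556876829 -0.8276981409571956
0.75 cum x,y,z -1.3277241466983851 0.09843132245534707 -0.9176883119329521
0.8 cum x,y,z -1.3868630357633709 0.10281560594803026 -1.0107586203533558
0.85 cum x,y,z -1.4412891701240693 0.10685050762137682 -1.1066764389174348
```

>>> play_rows:
  targets:
    - [[0,0,0],[-0.11,0.01,-0.03],255]
    - [[0,0,0],[-0.11,0.01,-0.03],255]
    - [[0,0,0],[-0.11,0.01,-0.04],255]
    - [[0,0,0],[-0.11,0.01,-0.04],255]
    - [[0,0,0],[0,0,0],255]

```text
clock: 4.8
tool_pos: [0.5, -0.2737, 0.1253]
eef_rot: [0.026, 0.704, -0.028, 0.709]
contact_force: [3.3, -4.2, 3.3]
opening: 0.135
```

```bash
python3 - <<'E'
from h import *
delta([.515-.0178,-.2735,.1245],tgt(0))
snap('scene','s2');crop('s2',180,320,180,330,4,'c4')
E
```

```text
clock 4.8 pos [ 0.5   -0.274  0.125] F [ 3.342 -4.193  3.32 ] op 0.13481210351645917
turn [0.003 0.008 0.002] shift units [-0.071  0.004 -0.02 ] min rows 0.07067302938987968
```

View pics/c4.png

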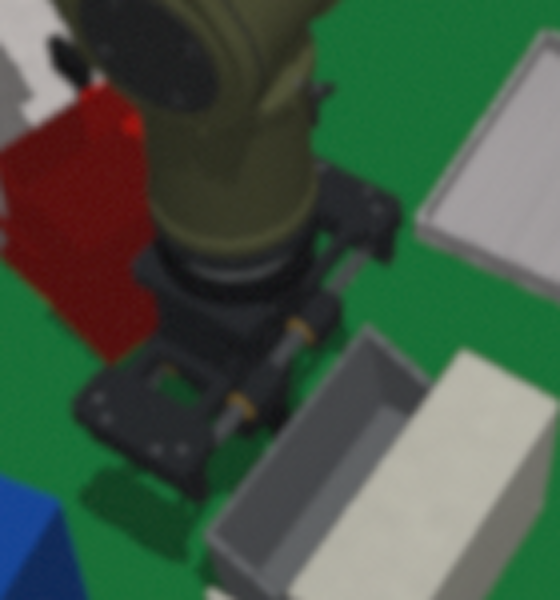

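The bin tilts with the tab: its rim moved from about (385,335) to (368,325) in the crop. Forces are small, so I carry on along the arc.

>>> play_rows:
  targets:
    - [[0,0,0],[-0.11,0.01,-0.05],255]
    - [[0,0,0],[-0.11,0.01,-0.05],255]
    - [[0,0,0],[-0.1,0.01,-0.06],255]
    - [[0,0,0],[-0.1,0.01,-0.06],255]
    - [[0,0,0],[0,0,0],255]

```text
clock: 5.35
tool_pos: [0.4832, -0.2723, 0.116]
eef_rot: [0.026, 0.704, -0.028, 0.709]
contact_force: [4.1, -5.9, -1.1]
opening: 0.131
```

>>> play_rows:
  targets:
    - [[0,0,0],[-0.1,0.01,-0.07],255]
    - [[0,0,0],[-0.09,0.01,-0.07],255]
    - [[0,0,0],[-0.09,0.01,-0.08],255]
    - [[0,0,0],[-0.08,0.01,-0.08],255]
    - [[0,0,0],[0,0,0],255]

```text
clock: 5.85
tool_pos: [0.469, -0.2712, 0.1039]
eef_rot: [0.026, 0.704, -0.028, 0.709]
contact_force: [5.5, -7.5, -1.8]
opening: 0.132
```

```bash
python3 - <<'E'
from h import *
delta([.515-.0485,-.271,.1028],tgt(0))
snap('scene','s3');crop('s3',180,320,180,330,4,'c5')
E
```

```text
clock 5.85 pos [ 0.469 -0.271  0.104] F [ 5.5   -7.548 -1.827] op 0.13215168582988504
turn [0.003 0.008 0.003] shift units [-0.062  0.005 -0.027] min rows 0.06246002456120198
```

View pics/c5.png

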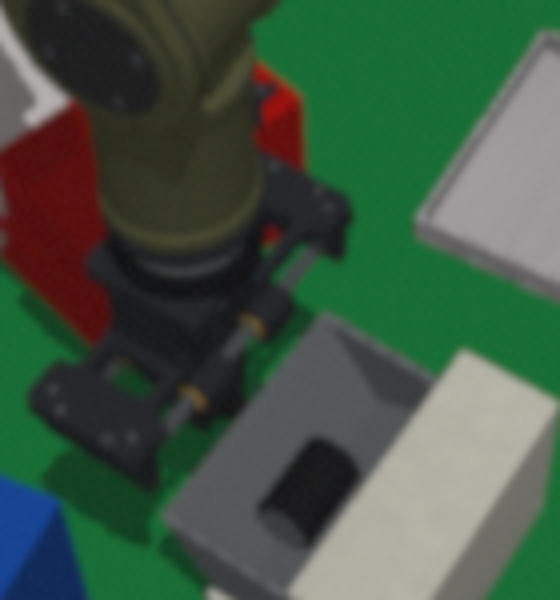

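>>> play_rows:
  targets:
    - [[0,0,0],[-0.08,-0.01,-0.08],255]
    - [[0,0,0],[-0.08,-0.01,-0.09],255]
    - [[0,0,0],[-0.07,0,-0.09],255]
    - [[0,0,0],[-0.07,0,-0.1],255]
    - [[0,0,0],[0,0,0],255]

```text
clock: 6.4
tool_pos: [0.4576, -0.2704, 0.0892]
eef_rot: [0.026, 0.704, -0.027, 0.71]
contact_force: [5.5, -3.6, -3.2]
opening: 0.131
```

```bash
python3 - <<'E'
from h import *
delta([.515-.0570,-.27,.0935],tgt(0))
snap('scene','s4');crop('s4',180,320,180,330,4,'c6')
E
```

```text
clock 6.4 pos [ 0.458 -0.27   0.089] F [ 5.475 -3.554 -3.25 ] op 0.131309752664663
turn [0.001 0.008 0.002] shift units [0.011 0.009 0.107] min rows 0.10738426635591158
```

View pics/c6.png

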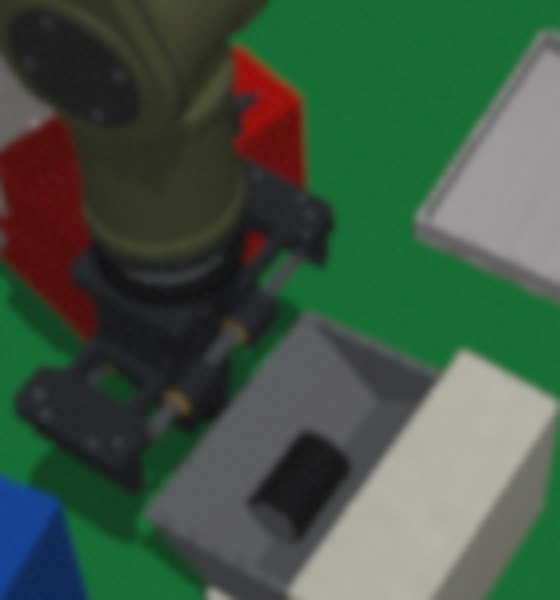

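>>> play_rows:
  targets:
    - [[0,0,0],[0,0,0],100]
    - [[0,0,0],[0,0,0],100]
    - [[0,0,0],[0,0,0],100]
    - [[0,0,0],[0,0,0],100]

```text
clock: 6.85
tool_pos: [0.4532, -0.2693, 0.0888]
eef_rot: [0.027, 0.707, -0.026, 0.706]
contact_force: [0.2, -0.6, 1.1]
opening: 0.472
```

>>> play_rows:
  targets:
    - [[0,0,0],[0,0,0.5],100]
    - [[0,0,0],[0,0,0.8],100]
    - [[0,0,0],[0,0,1],100]
    - [[0,0,0],[0,0.5,1],100]
    - [[0,0,0],[0,0.9,0.5],100]

```text
clock: 7.35
tool_pos: [0.4544, -0.2158, 0.2437]
eef_rot: [0.028, 0.705, -0.03, 0.708]
contact_force: [2.0, 0.4, -0.8]
opening: 0.605
```

>>> play_rows:
  targets:
    - [[0,0,0],[0,1,0],60]
    - [[0,0,0],[0,1,0],60]
    - [[0,0,0],[0,1,0],60]
    - [[0,0,0],[0,1,0],60]
    - [[0,0,0],[0,0.5,0],60]

```text
clock: 7.85
tool_pos: [0.4532, -0.0299, 0.2412]
eef_rot: [0.026, 0.707, -0.024, 0.707]
contact_force: [0.6, -0.4, -0.6]
opening: 0.762
```

```bash
python3 - <<'E'
from h import *
delta([.515-.0570,-.27,.0935],tgt(0))
snap('scene','s5');crop('s5',210,350,240,370,5,'c7')
snap('top','t5');crop('t5',290,430,130,240,5,'c8')
E
```

```text
clock 7.85 pos [ 0.453 -0.03   0.241] F [ 0.563 -0.447 -0.601] op 0.7623206049507302
turn [-0.002  0.    -0.003] shift units [ 0.119 -6.004 -3.691] min rows 6.003552439951103
```

View pics/c7.png

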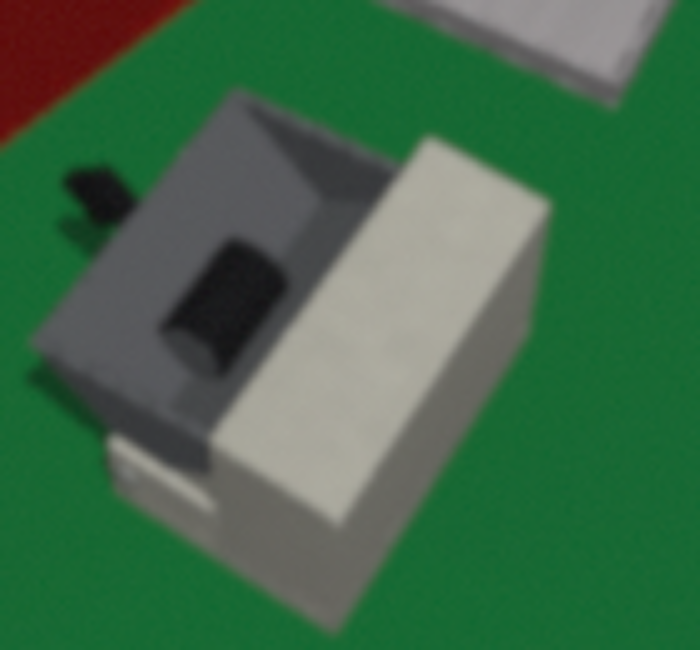

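View pics/c8.png

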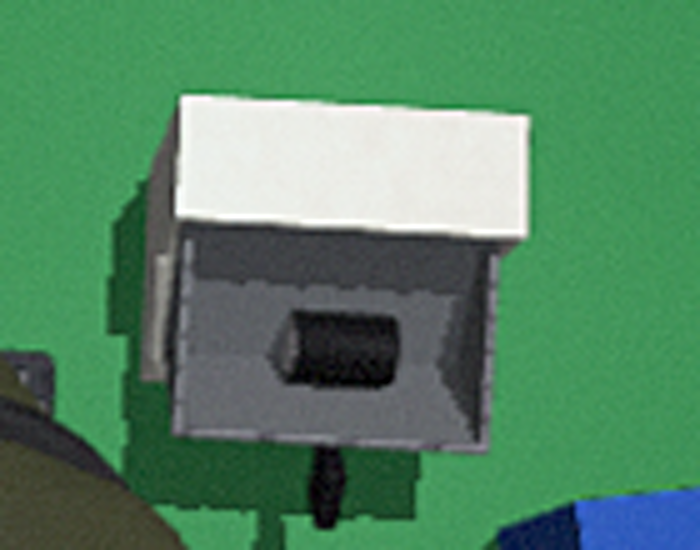

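```bash
cat > fit.py <<'E'
from h import *
a=pickle.load(open('s5.pkl','rb'));b=pickle.load(open('t5.pkl','rb'))
p,e=tri(b,(290+343/5,130+350/5),a,(210+223/5,240+309/5));print('tri',p,e)
def cyl(c,yaw):
    t=np.linspace(0,6.28,40);ax=np.array([-np.sin(yaw),np.cos(yaw),0]);q=np.array([np.cos(yaw),np.sin(yaw),0])
    return [c+s*.025*ax+.018*(np.cos(k)*q+np.sin(k)*np.array([0,0,1])) for s in(-1,1) for k in t]
for s,f,o,out in((a,'s5',(210,240,140,130),'f1'),(b,'t5',(290,130,140,110),'f2')):
    im=cv2.resize(s['color'][o[1]:o[1]+o[3],o[0]:o[0]+o[2],::-1],None,fx=5,fy=5,interpolation=cv2.INTER_CUBIC)
    for yw in (YAW,):
      pts=np.array([proj(s,x) for x in cyl(p,yw)]);pts=((pts-np.array(o[:2]))*5).astype(int)
      print(pts.min(0),pts.max(0))
      cv2.polylines(im,[cv2.convexHull(pts.astype(np.int32))],True,(0,255,255),1)
    cv2.imwrite('pics/'+out+'.png',im)
E
python3 fit.py
```

```text
tri [ 0.531 -0.285  0.061] 0.002300467884994467
[152 237] [286 382]
[283 308] [401 387]
```

View pics/f1.png

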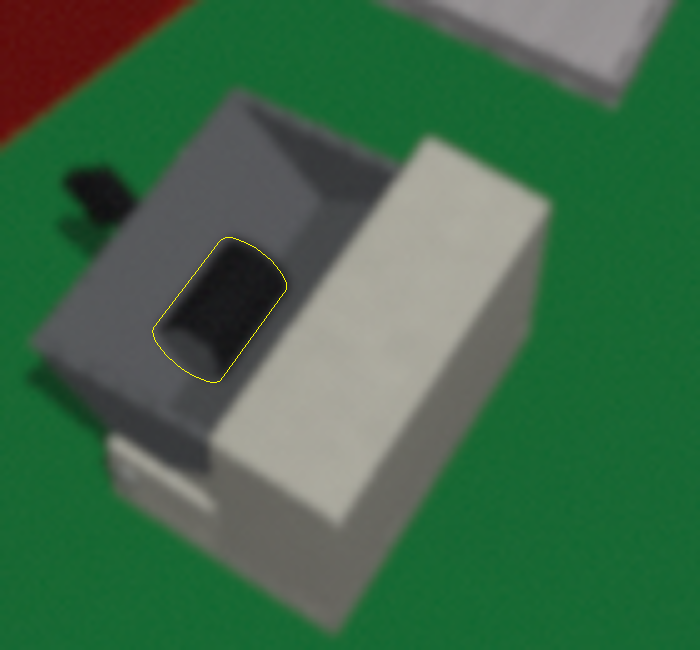

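View pics/f2.png

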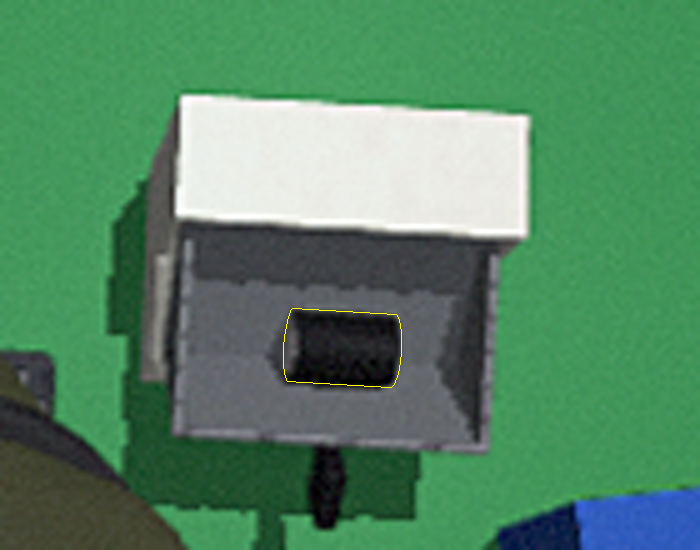

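```bash
python3 - <<'E'
from h import *
delta([.512,-.284,.2],tgt(.15))
E
```

```text
clock 7.95 pos [ 0.454 -0.03   0.241] F [-0.535 -1.216  0.096] op 0.7661345872963508
turn [-0.012 -0.149 -0.005] shift units [ 1.462 -6.346 -1.029] min rows 6.346157745783243
```

>>> play_rows:
  targets:
    - [[0,-0.03,0],[0.3,-0.8,0],50]
    - [[0,-0.03,0],[0.3,-0.9,0],50]
    - [[0,-0.03,0],[0.3,-0.9,0],50]
    - [[0,-0.03,0],[0.3,-0.9,0],50]
    - [[-0.01,-0.03,0],[0.26,-0.9,0],50]

```text
clock: 8.45
tool_pos: [0.5114, -0.2134, 0.2407]
eef_rot: [0.025, 0.651, -0.029, 0.758]
contact_force: [0.9, 0.0, 0.1]
opening: 0.806
```

>>> play_rows:
  targets:
    - [[0,0,0],[0,-0.9,-0.3],50]
    - [[0,0,0],[0,-0.9,-0.4],50]
    - [[0,0,0],[0,-0.15,-0.4],50]
    - [[0,0,0],[0,0,0],50]

```text
clock: 8.85
tool_pos: [0.5089, -0.2909, 0.1945]
eef_rot: [0.027, 0.653, -0.03, 0.756]
contact_force: [-0.4, 0.8, 0.7]
opening: 0.809
```

```bash
python3 - <<'E'
from h import *
delta([.530,-.285,.074],tgt(.15))
E
```

```text
clock 8.85 pos [ 0.509 -0.291  0.195] F [-0.4    0.843  0.745] op 0.8089841625654007
turn [-0.002 -0.005  0.007] shift units [ 0.526  0.148 -3.013] min rows 3.0125661255678495
```

>>> play_rows:
  targets:
    - [[0,0,0],[0.1,0.1,-0.5],50]
    - [[0,0,0],[0.1,0.04,-0.5],50]
    - [[0,0,0],[0.1,0,-0.5],50]
    - [[0,0,0],[0.05,0,-0.4],50]
    - [[0,0,0],[0,0,0],50]

```text
clock: 9.35
tool_pos: [0.5253, -0.2809, 0.1198]
eef_rot: [0.025, 0.653, -0.027, 0.757]
contact_force: [-0.1, 0.7, -0.1]
opening: 0.807
```

```bash
python3 - <<'E'
from h import *
delta([.530,-.285,.074],tgt(.15))
snap('scene','s6');crop('s6',210,350,220,370,4,'c9')
E
```

```text
clock 9.35 pos [ 0.525 -0.281  0.12 ] F [-0.099  0.664 -0.074] op 0.8065509212347585
turn [-0.003 -0.003 -0.001] shift units [ 0.118 -0.103 -1.144] min rows 1.1442946280230823
```

View pics/c9.png

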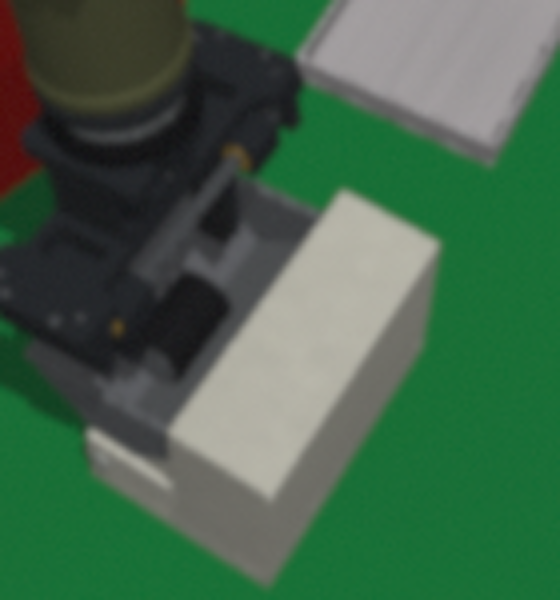

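>>> play_rows:
  targets:
    - [[0,0,0],[0.04,-0.05,-0.3],50]
    - [[0,0,0],[0.04,-0.03,-0.3],50]
    - [[0,0,0],[0.03,0,-0.25],50]
    - [[0,0,0],[0,0,0],50]

```text
clock: 9.8
tool_pos: [0.5298, -0.2849, 0.0854]
eef_rot: [0.025, 0.652, -0.028, 0.757]
contact_force: [0.2, 1.0, 0.3]
opening: 0.801
```

>>> play_rows:
  targets:
    - [[0,0,0],[0.02,0,-0.14],50]
    - [[0,0,0],[0.01,0,-0.12],50]
    - [[0,0,0],[0,0,0],50]

```text
clock: 10.1
tool_pos: [0.5315, -0.2851, 0.076]
eef_rot: [0.025, 0.652, -0.028, 0.757]
contact_force: [0.4, -0.8, 0.3]
opening: 0.805
```

```bash
python3 - <<'E'
from h import *
delta([.530,-.285,.074],tgt(.15))
snap('scene','s7');crop('s7',210,350,220,370,4,'c10')
E
```

```text
clock 10.1 pos [ 0.532 -0.285  0.076] F [ 0.397 -0.763  0.338] op 0.8052971733881289
turn [-0.002 -0.     0.001] shift units [-0.038  0.003 -0.05 ] min rows 0.049813325706514824
```

View pics/c10.png

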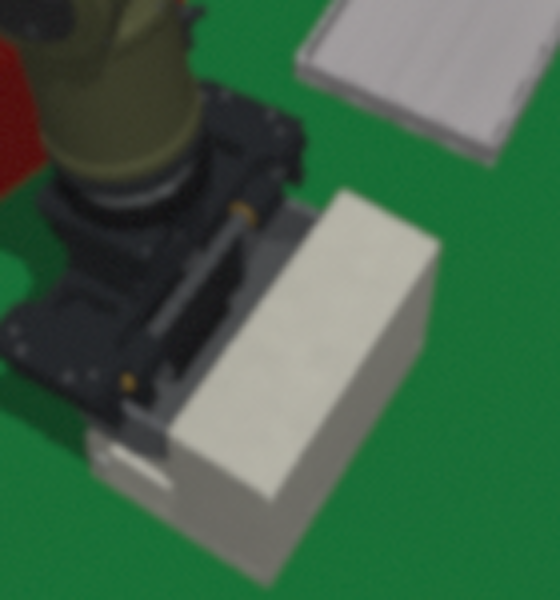

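Fingers straddle the can at the front corner, with no contact force. Closing.

>>> play_rows:
  targets:
    - [[0,0,0],[0,0,-0.05],255]
    - [[0,0,0],[0,0,0],255]
    - [[0,0,0],[0,0,0],255]
    - [[0,0,0],[0,0,0],255]
    - [[0,0,0],[0,0,0],255]
  newtons: 15

```text
clock: 10.65
tool_pos: [0.5317, -0.2853, 0.0747]
eef_rot: [0.025, 0.652, -0.028, 0.758]
contact_force: [-0.7, -0.1, 0.0]
opening: 0.569
```

>>> play_rows:
  targets:
    - [[0,0,0],[0,0,0],255]
    - [[0,0,0],[-0.01,0,0.1],255]
    - [[0,0,0],[-0.02,0,0.2],255]
    - [[0,0,0],[-0.05,0,0.4],255]
    - [[0,0,0],[0,0,0],255]

```text
clock: 11.15
tool_pos: [0.5293, -0.286, 0.1046]
eef_rot: [0.025, 0.65, -0.029, 0.759]
contact_force: [0.5, -0.6, -0.2]
opening: 0.568
```

```bash
python3 - <<'E'
from h import *
delta([.530,-.285,.074],tgt(.15))
snap('scene','s8');crop('s8',210,350,220,370,4,'c11')
E
```

```text
clock 11.15 pos [ 0.529 -0.286  0.105] F [ 0.498 -0.591 -0.203] op 0.5683595440527616
turn [-0.     0.003  0.002] shift units [ 0.018  0.025 -0.764] min rows 0.7638860839105668
```

View pics/c11.png

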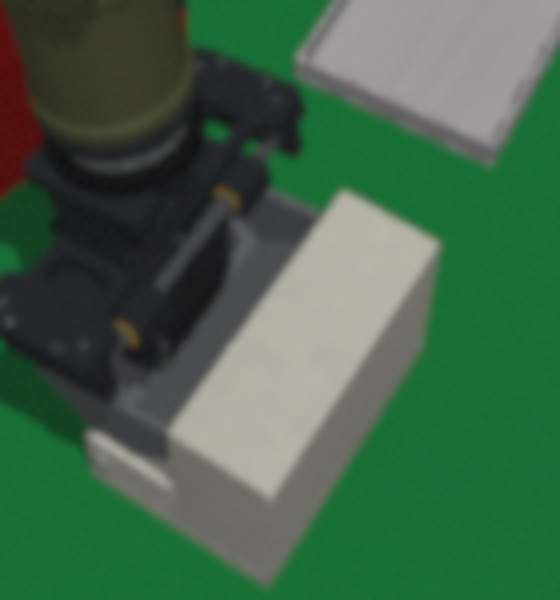

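>>> play_rows:
  targets:
    - [[0,0,0],[-0.08,0,0.5],255]
    - [[0,0,0],[-0.08,0,0.6],255]
    - [[0,0,0],[-0.08,0,0.7],255]
    - [[0,0,0],[0,0.2,0.7],255]
    - [[0,0,0],[0,0.5,0.3],255]

```text
clock: 11.7
tool_pos: [0.5194, -0.2596, 0.2164]
eef_rot: [0.025, 0.65, -0.03, 0.759]
contact_force: [0.8, -0.6, -1.7]
opening: 0.568
```

>>> play_rows:
  targets:
    - [[0,0.03,0.01],[0.1,0.8,0],255]
    - [[0,0.03,0.01],[0.1,0.8,0],255]
    - [[0,0.03,0.01],[0.2,0.8,0],255]
    - [[0,0.03,0.01],[0.2,0.8,0],255]
    - [[0.01,0.03,0.01],[0.2,0.8,0],255]

```text
clock: 12.2
tool_pos: [0.5509, -0.0956, 0.2142]
eef_rot: [0.01, 0.708, -0.007, 0.707]
contact_force: [0.4, 0.2, -2.0]
opening: 0.563
```

```bash
python3 - <<'E'
from h import *
delta([.561,.026,.12],tgt(0,-.022))
E
```

```text
clock 12.2 pos [ 0.551 -0.096  0.214] F [ 0.429  0.163 -2.019] op 0.5631361428139897
turn [-0.004 -0.001  0.002] shift units [ 0.252  3.039 -2.355] min rows 3.0393701203288463
```

>>> play_rows:
  targets:
    - [[0,0,0],[0.1,0.8,0],255]
    - [[0,0,0],[0.1,0.8,0],255]
    - [[0,0,0],[0.05,0.8,-0.3],255]
    - [[0,0,0],[0,0.6,-0.6],255]
    - [[0,0,0],[0,0,-0.7],255]

```text
clock: 12.7
tool_pos: [0.5616, 0.0285, 0.1504]
eef_rot: [0.009, 0.706, -0.003, 0.708]
contact_force: [-0.0, 0.3, -1.1]
opening: 0.562
```

>>> play_rows:
  targets:
    - [[0,0,0],[0,0,-0.7],255]
    - [[0,0,0],[0,0,-0.5],255]
    - [[0,0,0],[0,0,-0.3],255]
    - [[0,0,0],[0,0,-0.2],255]
    - [[0,0,0],[0,0,0],255]

```text
clock: 13.2
tool_pos: [0.5606, 0.0227, 0.0819]
eef_rot: [0.01, 0.707, -0.007, 0.707]
contact_force: [-0.4, 0.3, -0.2]
opening: 0.562
```

```bash
python3 - <<'E'
from h import *
delta([.561,.026,.036],tgt(0,-.022))
snap('scene','s9');crop('s9',230,390,120,270,4,'c12')
E
```

```text
clock 13.2 pos [0.561 0.023 0.082] F [-0.366  0.286 -0.196] op 0.562405667979456
turn [-0.004 -0.001  0.003] shift units [ 0.01   0.084 -1.147] min rows 1.1469629652035946
```

View pics/c12.png

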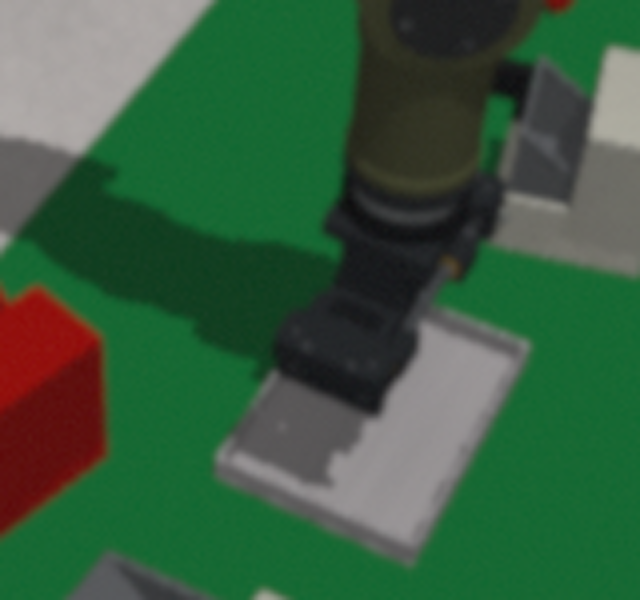

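>>> play_rows:
  targets:
    - [[0,0,0],[0,0.04,-0.3],255]
    - [[0,0,0],[0,0.04,-0.3],255]
    - [[0,0,0],[0,0,-0.25],255]
    - [[0,0,0],[0,0,-0.1],255]
    - [[0,0,0],[0,0,0],255]

```text
clock: 13.75
tool_pos: [0.5603, 0.0258, 0.0437]
eef_rot: [0.01, 0.708, -0.007, 0.707]
contact_force: [-0.5, 0.3, 0.2]
opening: 0.563
```

>>> play_rows:
  targets:
    - [[0,0,0],[0,0,-0.06],255]
    - [[0,0,0],[0,0,-0.04],255]
    - [[0,0,0],[0,0,0],255]

```text
clock: 14.05
tool_pos: [0.561, 0.0258, 0.0406]
eef_rot: [0.01, 0.707, -0.007, 0.707]
contact_force: [0.2, 0.0, -1.3]
opening: 0.567
```

>>> play_rows:
  targets:
    - [[0,0,0],[0,0,-0.04],255]
    - [[0,0,0],[0,0,0],255]

```text
clock: 14.25
tool_pos: [0.5609, 0.0258, 0.0389]
eef_rot: [0.01, 0.707, -0.007, 0.707]
contact_force: [1.0, -0.6, -1.6]
opening: 0.568
```

>>> play_rows:
  targets:
    - [[0,0,0],[0,0,-0.05],255]
    - [[0,0,0],[0,0,0],255]

```text
clock: 14.45
tool_pos: [0.5608, 0.0259, 0.0368]
eef_rot: [0.01, 0.707, -0.007, 0.707]
contact_force: [1.3, 0.1, -0.4]
opening: 0.568
```

>>> play_rows:
  targets:
    - [[0,0,0],[0,0,-0.04],255]
    - [[0,0,0],[0,0,0],255]

```text
clock: 14.65
tool_pos: [0.5608, 0.0259, 0.0351]
eef_rot: [0.01, 0.707, -0.007, 0.707]
contact_force: [0.2, 0.1, -1.1]
opening: 0.564
```

>>> play_rows:
  targets:
    - [[0,0,0],[0,0,-0.04],255]
    - [[0,0,0],[0,0,0],255]

```text
clock: 14.85
tool_pos: [0.5608, 0.0259, 0.0335]
eef_rot: [0.01, 0.707, -0.007, 0.707]
contact_force: [0.1, -0.3, -0.7]
opening: 0.566
```

>>> play_rows:
  targets:
    - [[0,0,0],[0,0,-0.03],255]
    - [[0,0,0],[0,0,0],255]

```text
clock: 15.05
tool_pos: [0.5608, 0.0259, 0.0324]
eef_rot: [0.01, 0.707, -0.007, 0.707]
contact_force: [0.4, 0.3, -1.1]
opening: 0.563
```

```bash
python3 - <<'E'
from h import *
delta([.561,.026,.036],tgt(0,-.022))
snap('top','t9');crop('t9',170,300,140,250,6,'c13')
E
```

```text
clock 15.05 pos [0.561 0.026 0.032] F [ 0.427  0.268 -1.145] op 0.5631234692011445
turn [-0.004  0.     0.003] shift units [0.005 0.003 0.09 ] min rows 0.0898863735315808
```

View pics/c13.png

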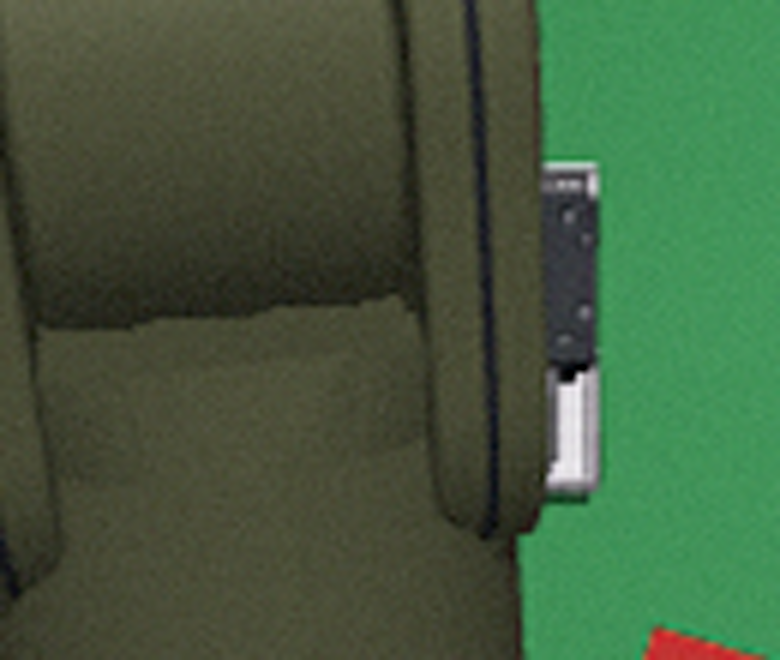

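>>> play_rows:
  targets:
    - [[0,0,0],[0,0,-0.03],255]
    - [[0,0,0],[0,0,0],255]

```text
clock: 15.3
tool_pos: [0.5609, 0.0259, 0.0322]
eef_rot: [0.01, 0.707, -0.007, 0.707]
contact_force: [-1.9, 0.1, 8.1]
opening: 0.563
```

>>> play_rows:
  targets:
    - [[0,0,0],[0,0,-0.02],255]
    - [[0,0,0],[0,0,0],255]

```text
clock: 15.5
tool_pos: [0.5609, 0.0259, 0.0321]
eef_rot: [0.01, 0.707, -0.007, 0.707]
contact_force: [-3.0, -0.1, 13.5]
opening: 0.565
```

It touched down on the tray floor. I'll relieve the pressure and release slowly.

>>> play_rows:
  targets:
    - [[0,0,0],[0,0,0.04],255]
    - [[0,0,0],[0,0,0],255]

```text
clock: 15.7
tool_pos: [0.5611, 0.0259, 0.0324]
eef_rot: [0.01, 0.707, -0.007, 0.707]
contact_force: [0.4, 0.5, -0.3]
opening: 0.561
```

>>> play_rows:
  targets:
    - [[0,0,0],[0,0,0],100]
    - [[0,0,0],[0,0,0],90]
    - [[0,0,0],[0,0,0],80]
    - [[0,0,0],[0,0,0],60]
    - [[0,0,0],[0,0,0],50]

```text
clock: 16.2
tool_pos: [0.5609, 0.0259, 0.0321]
eef_rot: [0.01, 0.707, -0.007, 0.707]
contact_force: [-0.6, 0.1, 0.1]
opening: 0.799
```

>>> play_rows:
  targets:
    - [[0,0,0],[0,0,0.1],50]
    - [[0,0,0],[0,0,0.3],50]
    - [[0,0,0],[0,0,0.6],50]
    - [[0,0,0],[0,0,0.8],50]
    - [[0,0,0],[0,0,0.8],50]

```text
clock: 16.7
tool_pos: [0.5606, 0.0258, 0.138]
eef_rot: [0.01, 0.707, -0.007, 0.707]
contact_force: [0.7, 0.8, 0.6]
opening: 0.8
```

>>> play_rows:
  targets:
    - [[0,0,0],[0,0.3,0.8],50]
    - [[0,0,0],[-0.4,0.7,0.6],50]
    - [[0,0,0],[-0.4,0.8,0],50]
    - [[0,0,0],[-0.4,0.8,0],50]
    - [[0,0,0],[-0.4,0.8,0],50]

```text
clock: 17.2
tool_pos: [0.4963, 0.1629, 0.1935]
eef_rot: [0.011, 0.706, -0.007, 0.708]
contact_force: [0.4, 0.1, -0.0]
opening: 0.804
```

>>> play_rows:
  targets:
    - [[0,0,0],[-0.4,0.8,0],50]
    - [[0,0,0],[-0.4,0.8,0],50]
    - [[0,0,0],[-0.3,0.8,0],50]
    - [[0,0,0],[0,0,0],50]
    - [[0,0,0],[0,0,0],50]

```text
clock: 17.7
tool_pos: [0.4526, 0.2584, 0.1929]
eef_rot: [0.009, 0.707, -0.007, 0.707]
contact_force: [0.4, -0.8, -0.4]
opening: 0.802
```

```bash
python3 - <<'E'
from h import *
print(r.get_state()['tool_pos'],r.get_state()['contact_force'])
snap('scene','s10');snap('top','t10')
E
```

```text
[0.453 0.258 0.193] [ 0.421 -0.834 -0.397]
```

View pics/s10.png

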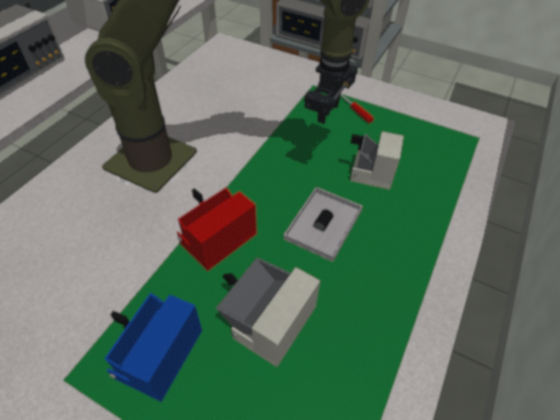

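View pics/t10.png

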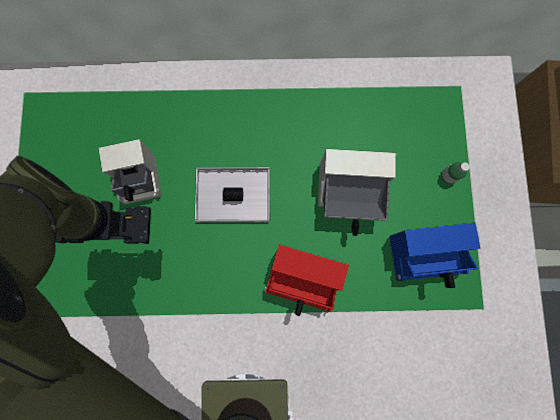

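The can lies in the middle of the tray at scene (323,219) and top (232,195). The wide bin is open, the narrow bin still shut and the arm is clear. Before handing in I check that the can is at rest.

>>> play_rows:
  targets:
    - [[0,0,0],[0,0,0],50]
    - [[0,0,0],[0,0,0],50]
    - [[0,0,0],[0,0,0],50]
    - [[0,0,0],[0,0,0],50]
    - [[0,0,0],[0,0,0],50]

```text
clock: 18.3
tool_pos: [0.4529, 0.2577, 0.1921]
eef_rot: [0.01, 0.707, -0.007, 0.707]
contact_force: [-0.2, 0.8, -0.2]
opening: 0.807
```

```bash
python3 - <<'E'
from h import *
b=pickle.load(open('t10.pkl','rb'));c=snap('top','t11')
z=pickle.load(open('t0.pkl','rb'))
for s in(b,c):
    g=s['color'][165:225,196:270].max(2)<70; v,u=np.nonzero(g[6:-6,6:-6]); print(u.mean()+202,v.mean()+171,len(u))
print('narrow bin diff',np.abs(z['color'][135:200,95:118].astype(float)-c['color'][135:200,95:118]).mean(), np.abs(z['color'][140:185,118:150].astype(float)-c['color'][140:185,118:150]).mean())
r.finish_job()
E
```

```text
232.57088122605364 194.1226053639847 261
232.5916030534351 194.14885496183206 262
narrow bin diff 6.162987736900781 6.854861111111111
the job is handed in; nothing more can be done
```

The capacitor is in the aluminium tray, and I handed the job in at about 18 s of the 58 s allowed.

- **Tilt:** I gripped the wide bin's tab and tilted the bin forward to about 0.76 rad, worked out from the gripper position. The capacitor rolled to the front corner.
- **Lift and placing:** I gripped the capacitor by its ends with 15 N and lifted it out. I then lowered it in small steps until it touched the tray floor, which happened about 3 mm lower than I had worked out. The peak force was about 13 N. I eased off before opening the fingers and backed away.
- **Last checks:** The capacitor lay mid-tray, and its image position was the same to 0.03 px over the last 0.6 s. The wide bin stayed open and the arm was touching nothing.
- **Narrow bin:** It looked shut in both pictures. Its before/after image difference was small (about 6–7 grey levels out of 255); I took this to be shading and noise and did not look further.

No check failed.

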